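# Load a vial carrier under the leaf springs of an analyser dock

### The job

Load the vial carrier into the analyser's dock: with the fingertips, press down hard on its bare tail so that it sinks on the sprung bed, and keep it pressed down while you slide it along the channel, under the two leaf springs, until it is fully home against the end stop. Then let go and move clear. Only press and push: do not pick up, lift or tip the carrier, and leave the loose vials, the tube rack and the cap tray where they are.

Things in the scene. Friction and masses are not known exactly. Their poses are not given: they have to be found in the camera images.
- dock: Fixed loading dock, origin on the bench on the centre line of its channel. The channel runs along the dock's +x, 94 mm wide between walls 34 mm high. End stop: face of the grey housing (60 mm high) at x = 145 mm. At x = 55 to 67 mm two lip blocks overhang the channel's edges, underside 29.5 mm, top 42 mm above the bench; 68 mm is open between them.
- bed (a joint): How far the channel's sprung floor is pressed down, m: 0 = up (22 mm above the bench), 0.010 = fully down. It sinks level. Pressing the carrier down 5 mm takes about 8 N, 7.5 mm 10 N, fully 11 N. With the bed up the slab's top is 34 mm above the bench, 4.5 mm too high for the lip blocks; pressed 6 to 10 mm down it passes.
- carrier: White carrier loose in the channel, 0.25 kg, slides easily: slab 130 (x) x 90 x 12 mm, origin at the centre of its underside, +x towards the end stop. On it a block, x = -20 to 60 mm, 60 mm wide, top at 28 mm, with six fixed black-capped vials (tops at 42 mm). Home: origin at dock x = 80 mm; let go there, it springs up against the lip blocks and stays.
- pad (a point): Centre of the carrier's bare tail (45 mm long, 90 mm wide), on its top surface, 42.5 mm behind the carrier's origin. Press here; push forward against the block's upright rear face, 22.5 mm ahead of this point and 16 mm high.
- nose (a point): Middle of the top front edge of the carrier's slab, 65 mm ahead of its origin.
- vial_a: Loose amber vial with black cap, 30 mm across, 60 mm high, standing on the bench beside the dock; origin at the centre of its underside.
- vial_b: Loose amber vial with black cap, 38 mm across, 50 mm high, standing on the bench beside the dock; origin at the centre of its underside.
- tube_rack: Loose white rack, 120 x 50 mm, with four capped tubes, 82 mm high, standing beside the dock; origin at the centre of its underside.
- cap_tray: Loose grey open tray, 90 x 70 x 30 mm, with spare caps in it, standing beside the dock on the robot's side; origin at the centre of its underside.
- springs (a point): Midway between the lip blocks' front faces (dock x = 55 mm, 29.5 mm above the bench). From each block a bright metal leaf spring, 11 mm wide, slopes down and forward to dock x = 127 mm; it drags on the carrier's side margin passing beneath (a few N each).

How it is judged (in metres and radians):
On the way:
1. the fingers press the carrier down on the sprung bed while its nose passes under the leaf springs (value of joint bed above 0.0035 m and contact force between the fingers and carrier above 3 N and x of nose in the frame of dock between 0.062 and 0.125 m), for 0.05 s.
At the end, for the whole second after the job is handed in: The carrier lies at rest, level and square in the channel, under the lip blocks and leaf springs (its underside below 20.5 mm above the bench), its nose within 5 mm of the end stop; the robot touches nothing (x of carrier in the frame of dock above 0.075 m and y of carrier in the frame of dock between -0.004 and 0.004 m and z of carrier in the frame of dock between 0.008 and 0.0205 m and angle between the x axis of carrier and the x axis of dock, either way round below 0.06 rad and angle between carrier's own z axis and vertical below 0.06 rad and linear speed of carrier below 0.01 m/s).
It fails at once if the carrier is lifted: its origin more than 8 mm above where it lies on the raised bed (z of carrier in the frame of dock above 0.03 m).
It fails at once if the carrier is tipped by more than 0.2 rad (angle between carrier's own z axis and vertical above 0.2 rad).
It fails at once if a loose vial, the tube rack or the cap tray is moved more than 15 mm or knocked over (distance of any of vial_a, vial_b, tube_rack, cap_tray from where it was at the start of the episode above 0.015 m or angle between any of vial_a, vial_b, tube_rack's own z axis and vertical above 0.4 rad).
It also fails if it takes over 40 s, if anything falls off the work surface, if the arm or the gripper's body presses on something with over 40 N, if the wrist force passes 120 N, or if a joint passes its speed limit or range.

### The arm

A 6-joint arm with a two-finger parallel gripper is mounted at the origin on the work surface. World frame = base frame: x ahead of the robot, y to its left, z up, the work surface at z = 0. Lengths are in m, angles in degrees, forces in N, time in s.
With the tool pointing down it reaches from about 0.25 to 0.725 m from the base axis. Payload 9.7 kg.
Tool frame: the origin (TCP) lies midway between the tips of the shut fingers; the grasp point (between the pads) lies 19 mm behind it (bot.pinch_z is the distance from the TCP to the grasp point, in m); z points along the fingers, y is the direction in which the jaws open and shut (so a half turn about z gives the same grasp; the last joint's range is limited). The gripper opens to 85 mm and grips with 20 to 120 N. Pads are 22 mm wide; open, the fingers measure 114 mm over their backs; the gripper's body (76 mm by 85 mm) begins 54 mm behind the grasp point. The pads swing forward as they close: fully open they stand 13 mm farther back than shut.
Start: joints at [69.729, 4.979, 10.078, 95.1, 0, 90], TCP at [0.191, 0.516, 0.231] pointing down, gripper open.
Joint ranges: [-179.16, 179.16], [-48.56, 103.87], [-65.8, 70.77], [-126.05, 130.52], [-82.76, 87.17], [-180, 180]. Speed limits (degrees/s): [127.2, 127.2, 147.25, 180, 180, 180].

### API

Orientations are given as [roll, pitch, yaw] about the fixed x, y, z axes, in that order (R = Rz(yaw) Ry(pitch) Rx(roll)).
In Python, from workcell import bot, imaging gives the robot as it stands.
- The arm moves only by the tool servo_tool, never from a script. Its argument "moves" is a list that holds one entry, the list of rows, each a list of 7 numbers: the turn, a rotation vector about the tool's x, y, z in rad, then the shift along the tool's x, y, z in cm, then the finger opening in cm, from 0 to 8.54. A call has 1 to 12 rows; each row shifts and turns the pose as measured when the row begins, along the tool's axes as they then stand; what a row does not reach is not made up. A row lasts 1/12 s, in which the tool goes at most 41.7 mm and 7.16 degrees, less where a joint would pass 70% of its speed; a pose out of reach is approached as far as the arm can. A call is refused whole if a number of a shift passes 4.17 or a number of a turn 0.125, either way. A call with a gripper value outside its range is refused whole. The fingers move at their own pace and stop on an object; "force" is the grip in N (left out, the last holds). Time passes only in rows, so rows that do not move let the fingers close. It gives the time, the measured TCP pose, the force and the opening at its end, in the units of the state.
- bot.get_obs(): the state, without advancing time (a new reading comes with each control period).
- imaging.camera(name): name is "scene" or "top"; returns the picture (420x560x3 uint8, blue, green, red); there is no depth.
- imaging.calibration(name): a dict with "fx", "fy", "cx", "cy" (pixels), "camera_from_world" (4x4, takes a point from world to camera coordinates). Camera axes: x right, y down, z forward; pixel columns grow to the right and rows downward; lengths in m; the calibration is good to about 2 mm. A picture is of the moment at which its call begins. calibration takes no time and is no camera call.
- bot.job_done(): hands the job in, once; it reports no verdict.
The state is a dict: "time": time; "q": joint angles; "qd": joint speeds; "joint_efforts": joint torques, N m; "ee_pos": TCP position; "tcp_rot": TCP orientation; "wrist_force": force on the tool from outside, world axes, zero at the start; "torque": the same for the moment, N m; "opening": finger opening in m.
Only numpy, scipy, OpenCV 4.12 (cv2) and the standard library are available. Lean on these libraries where they do the work, as an engineer would, in place of code of your own. Each camera call takes 0.05 s, during which the arm holds its last target.

## Working session

There is one attempt and no reset: what is moved stays moved. The work goes in short steps, Python scripts to look and compute and a tool call to move; the robot and the scene stay as the last step left them, time stands still between calls to the robot, and variables do not carry over. Pictures are saved under pics/ and viewed, and the job is handed in when it is done.

Besides the shell and the picture viewer there is one more tool, called after "Call:" as a command line: name --argument value ..., lists and objects as JSON in quotes. servo_tool: Moves the arm, as the interface text tells. Its arguments: {"type":"object","properties":{"moves":{"type":"array","items":{"type":"array","items":{"type":"array","items":{"type":"number"}}}},"force":{"type":"number"}},"required":["moves"]}

```bash
mkdir -p pics; python3 - <<'E'
from workcell import bot, imaging
import cv2
for n in ("scene","top"):
    cv2.imwrite(f"pics/{n}0.png",imaging.camera(n)); c=imaging.calibration(n); print(n,c)
print(bot.get_obs(), bot.pinch_z)
E
```

```text
scene {'fx': 449.27336247998494, 'fy': 449.27336247998494, 'cx': 284.39766524148706, 'cy': 207.80783422934016, 'camera_from_world': array([[-5.88556940e-01,  8.08455155e-01,  9.95024956e-04,
         3.59095853e-01],
       [ 6.60681798e-01,  4.81686253e-01, -5.75741188e-01,
        -3.54933289e-01],
       [-4.65940221e-01, -3.38199077e-01, -8.17631393e-01,
         1.14209616e+00],
       [ 0.00000000e+00,  0.00000000e+00,  0.00000000e+00,
         1.00000000e+00]])}
top {'fx': 474.82924753850835, 'fy': 474.82924753850835, 'cx': 281.856400269677, 'cy': 210.54526394411738, 'camera_from_world': array([[-0.02112719, -0.99976822,  0.00414134, -0.00103441],
       [-0.97566927,  0.01971342, -0.21835945,  0.592627  ],
       [ 0.2182272 , -0.00865389, -0.97585962,  0.65056673],
       [ 0.        ,  0.        ,  0.        ,  1.        ]])}
{'time': 0.1, 'q': array([ 6.97272879e+01,  5.00787463e+00,  1.00411959e+01,  9.51016861e+01,
       -8.46905474e-04,  9.00016722e+01]), 'qd': array([-0.08439606, -0.06887796,  0.10400326,  0.06528945, -0.02497415,
       -0.00175003]), 'joint_efforts': array([-3.74274596e-04, -5.21559763e+01,  4.65653801e+01,  1.58596697e-02,
       -1.62939750e-05, -1.71356783e-05]), 'ee_pos': array([0.19050065, 0.51573278, 0.23067441]), 'tcp_rot': array([-1.79931635e+02,  8.48900143e-04,  1.59725617e+02]), 'wrist_force': array([ 0.0939209 ,  0.83671222, -0.39090967]), 'torque': array([-0.01983823, -0.00898586, -0.0342752 ]), 'opening': 0.08560061084305234} 0.0187
```

View pics/scene0.png

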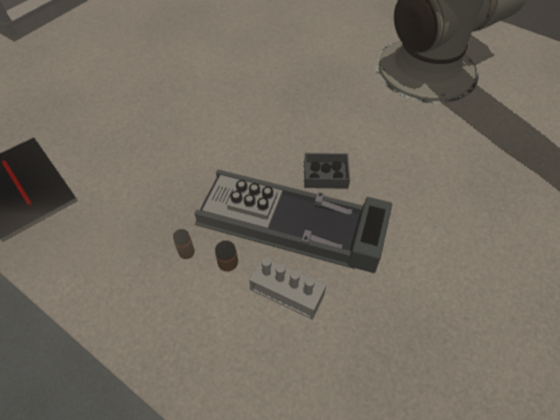

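View pics/top0.png

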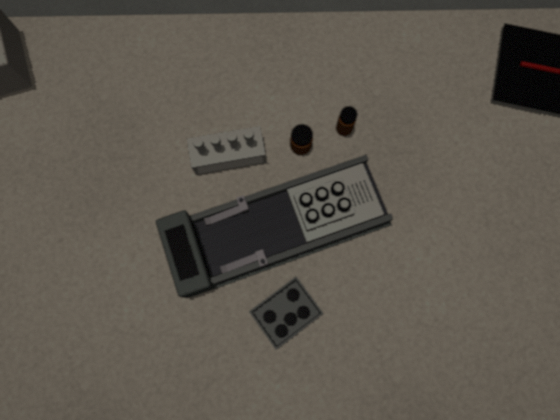

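The scene view shows the dock at about (295,220), with the carrier on its left end and the housing on the right. In the top view the dock runs from the open end near (378,190) to the housing near (183,253). I'll enlarge both.

```bash
python3 - <<'E'
import cv2
im=cv2.imread("pics/top0.png"); c=im[145:305,150:400]
c=cv2.convertScaleAbs(cv2.resize(c,None,fx=3.2,fy=3.2,interpolation=cv2.INTER_CUBIC),alpha=1.8,beta=15); cv2.imwrite("pics/t0c.png",c)
im=cv2.imread("pics/scene0.png"); c=im[145:320,165:405]
c=cv2.convertScaleAbs(cv2.resize(c,None,fx=3.2,fy=3.2,interpolation=cv2.INTER_CUBIC),alpha=1.8,beta=15); cv2.imwrite("pics/s0c.png",c)
E
```

```text
(no output)
```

View pics/t0c.png

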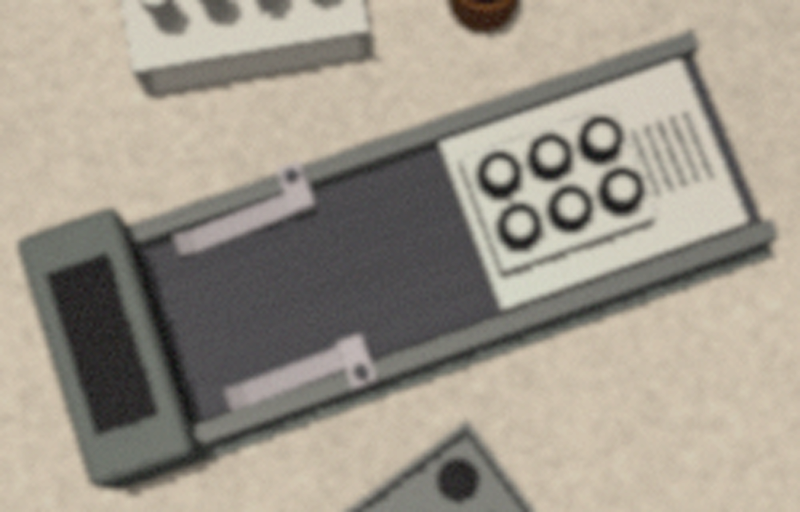

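View pics/s0c.png

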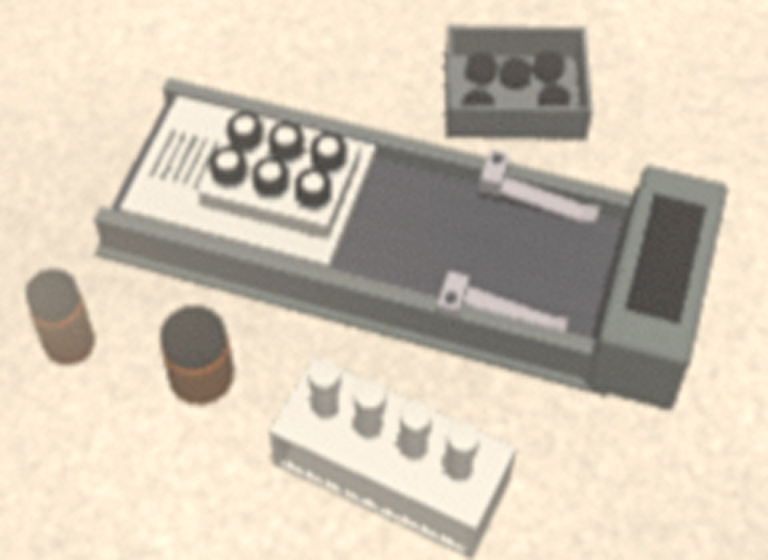

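```bash
cat > h.py <<'E'
from workcell import bot, imaging
import numpy as np
def ray(n,u,v,z):
    c=imaging.calibration(n); T=c["camera_from_world"]; R=T[:3,:3];t=T[:3,3]
    d=R.T@np.array([(u-c["cx"])/c["fx"],(v-c["cy"])/c["fy"],1]); o=-R.T@t
    return o+d*(z-o[2])/d[2]
def proj(n,p):
    c=imaging.calibration(n); q=c["camera_from_world"]@np.append(p,1)
    return np.array([c["fx"]*q[0]/q[2]+c["cx"],c["fy"]*q[1]/q[2]+c["cy"]])
OFF={"top":(150,145),"scene":(165,145)}
def cr(n,u,v,z): # crop coords
    return ray(n,(u+.5)/3.2-.5+OFF[n][0],(v+.5)/3.2-.5+OFF[n][1],z)
E
python3 - <<'E'
from h import *
np.set_printoptions(precision=4,suppress=True)
P=[("top","slabFL",439,143,.034),("top","slabFR",500,308,.034),("top","slabRL",684,58,.034),("top","slabRR",757,222,.034),
("top","housA",112,210,.06),("top","housB",193,452,.06),("top","wallendL",692,35,.034),("top","wallendR",773,228,.034),
("scene","slabF1",375,145,.034),("scene","slabF2",330,262,.034),("scene","slabR1",178,95,.034),
("scene","hous1",645,168,.06),("scene","hous2",603,345,.06)]
D={}
for n,l,u,v,z in P:
    D[l]=cr(n,u,v,z); print(n,l,D[l][:2])
for a,b in [("slabFL","slabFR"),("slabRL","slabRR"),("slabFL","slabRL"),("slabFR","slabRR"),("housA","housB"),("wallendL","wallendR"),("slabF1","slabF2"),("slabF1","slabR1"),("hous1","hous2")]:
    d=D[a]-D[b]; print(a,b,np.linalg.norm(d),np.degrees(np.arctan2(d[1],d[0])))
E
```

```text
top slabFL [ 0.6339 -0.0222]
top slabFR [ 0.5504 -0.0499]
top slabRL [ 0.6758 -0.1468]
top slabRR [ 0.5906 -0.1778]
top housA [0.5971 0.1343]
top housB [0.4826 0.0945]
top wallendL [ 0.6879 -0.1516]
top wallendR [ 0.5874 -0.1854]
scene slabF1 [ 0.5505 -0.0496]
scene slabF2 [ 0.6339 -0.0205]
scene slabR1 [ 0.5912 -0.1721]
scene hous1 [0.4879 0.0984]
scene hous2 [0.603  0.1394]
slabFL slabFR 0.08798163696254112 18.336188418368558
slabRL slabRR 0.09069909274571757 19.975676460483527
slabFL slabRL 0.13140687444747504 108.58391791576686
slabFR slabRR 0.13401724328862727 107.43314672003982
housA housB 0.1212232569038902 19.14936131901543
wallendL wallendR 0.10608195596884669 18.62742282380865
slabF1 slabF2 0.08836703012469864 -160.7673041882441
slabF1 slabR1 0.1291272873896776 108.40084293741653
hous1 hous2 0.12217587234204418 -160.41462402062422
```

Call:
servo_tool --moves '[[[0,0,0.1,0,0,0,0],[0,0,0.1,0,0,0,0],[0,0,0.1,0,0,0,0],[0,0,0.1,0,0,0,0],[0,0,0.1,0,0,0,0],[0,0,0.1,0,0,0,0],[0,0,0.1,0,0,0,0],[0,0,0.1,0,0,0,0],[0,0,0.09,0,0,0,0],[0,0,0,0,0,0,0]]]' --force 30

```text
time: 0.93
ee_pos: [0.19, 0.5144, 0.2262]
tcp_rot: [-179.7, 0.4, 106.3]
wrist_force: [0.0, 0.2, 0.1]
opening: 0.0
```

```bash
cat >> h.py <<'E'
U=np.array([np.cos(np.radians(108.6)),np.sin(np.radians(108.6))]); V=np.array([-U[1],U[0]])
C0=np.array([.6127,-.0992])   # carrier centre at start
DO=C0+.080*U                  # dock origin estimate
from scipy.spatial.transform import Rotation as Ro
def tool(target,yaw=108.6):
    s=bot.get_obs(); R=Ro.from_euler("xyz",s["tcp_rot"],degrees=True)
    G=Ro.from_euler("xyz",[180,0,yaw],degrees=True)
    print("t",s["time"],"pos",s["ee_pos"],"rot",s["tcp_rot"],"F",s["wrist_force"],"open",s["opening"])
    print("dock xy mm",1e3*((s["ee_pos"][:2]-DO)@np.c_[U,V]))
    print("shift cm",100*R.inv().apply(np.array(target)-s["ee_pos"]),"turn",(R.inv()*G).as_rotvec())
np.set_printoptions(precision=4,suppress=True)
E
python3 -c "
from h import *
p=C0-.0425*U;print(p);tool([*p,.12])"
```

```text
[ 0.6263 -0.1395]
t 0.9333 pos [0.19   0.5144 0.2262] rot [-179.6711    0.4445  106.2575] F [0.0217 0.1777 0.1251] open 4.5105965391079844e-05
dock xy mm [636.3581 204.9416]
shift cm [-74.9001  23.6426  11.0637] turn [-0.0059  0.0076 -0.0409]
```

Call:
servo_tool --moves '[[[0,0,-0.01,-3.5,1.1,0,0],[0,0,-0.01,-3.5,1.1,0,0],[0,0,-0.01,-3.5,1.1,0,0],[0,0,-0.01,-3.5,1.1,0,0],[0,0,0,-3.5,1.1,0,0],[0,0,0,-3.5,1.1,0,0],[0,0,0,-3.5,1.1,0,0],[0,0,0,-3.5,1.1,0,0],[0,0,0,-3.5,1.1,0,0],[0,0,0,-3.5,1.1,0,0],[0,0,0,-3.5,1.1,0,0],[0,0,0,0,0,0,0]]]'

```text
time: 1.93
ee_pos: [0.4375, 0.1762, 0.2239]
tcp_rot: [-179.4, 0.6, 111.4]
wrist_force: [-0.3, 0.1, 0.7]
opening: 0.0004
```

```bash
python3 -c "
from h import *
p=C0-.0425*U;tool([*p,.12])"
```

```text
t 1.9333 pos [0.4375 0.1762 0.2239] rot [-179.4072    0.6149  111.4411] F [-0.347   0.0847  0.6781] open 0.0004036677694149901
dock xy mm [236.8743  78.2259]
shift cm [-36.1674   6.1429  10.7147] turn [-0.0101  0.011   0.0495]
```

Call:
servo_tool --moves '[[[0,0,0.02,-3.5,0.7,0.2,0],[-0.005,0.005,0.01,-3.5,0.7,0.2,0],[-0.005,0.005,0.01,-3.5,0.7,0.2,0],[0,0,0.01,-3.5,0.7,0.2,0],[0,0,0,-3.5,0.7,0.5,0],[0,0,0,-3.5,0.7,1,0],[0,0,0,-3.5,0.6,1,0],[0,0,0,-3.5,0.6,1,0],[0,0,0,-3.5,0.6,1,0],[0,0,0,-2,0.4,1,0],[0,0,0,0,0,0,0]]]'

```text
time: 2.85
ee_pos: [0.6188, -0.1318, 0.1558]
tcp_rot: [-180.0, -0.1, 110.5]
wrist_force: [0.7, -0.2, -0.5]
opening: 0.0
```

```bash
python3 -c "
from h import *
p=C0-.0425*U;tool([*p,.12])"
```

```text
t 2.85 pos [ 0.6188 -0.1318  0.1558] rot [-179.9879   -0.1137  110.5293] F [ 0.716  -0.1612 -0.5052] open 4.536917416713337e-05
dock xy mm [-112.8855    4.6095]
shift cm [-0.9835  0.4291  3.5781] turn [-0.0002 -0.002   0.0337]
```

Call:
servo_tool --moves '[[[0,0,0.02,-0.4,0.2,2,0],[0,0,0.015,-0.2,0.2,2,0],[0,0,0,0,0,2,0],[0,0,0,0,0,2,0],[0,0,0,0,0,1.5,0],[0,0,0,0,0,0,0],[0,0,0,0,0,0,0]]]'

```text
time: 3.43
ee_pos: [0.6236, -0.1341, 0.0562]
tcp_rot: [-179.8, -0.3, 109.4]
wrist_force: [0.5, 0.8, 1.4]
opening: 0.0004
```

```bash
python3 - <<'E'
from h import *
import cv2
tool([*(C0-.037*U),.034])
for n,(x,y) in OFF.items():
    im=imaging.camera(n); cv2.imwrite(f"pics/{n}1.png",im)
    c=im[y:y+170,x:x+245]
    cv2.imwrite(f"pics/{n}1c.png",cv2.convertScaleAbs(cv2.resize(c,None,fx=3.2,fy=3.2,interpolation=cv2.INTER_CUBIC),alpha=1.8,beta=15))
E
```

```text
t 3.4333 pos [ 0.6236 -0.1341  0.0562] rot [-179.844    -0.2665  109.385 ] F [0.5147 0.7972 1.4057] open 0.00039577687402942373
dock xy mm [-116.5296    0.7541]
shift cm [-0.0584  0.0808  2.2164] turn [-0.0028 -0.0046  0.0137]
```

View pics/scene1c.png

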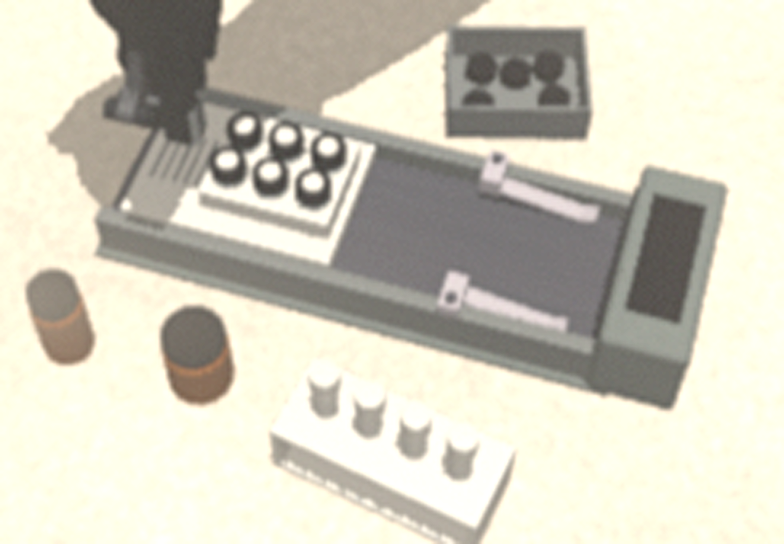

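View pics/top1c.png

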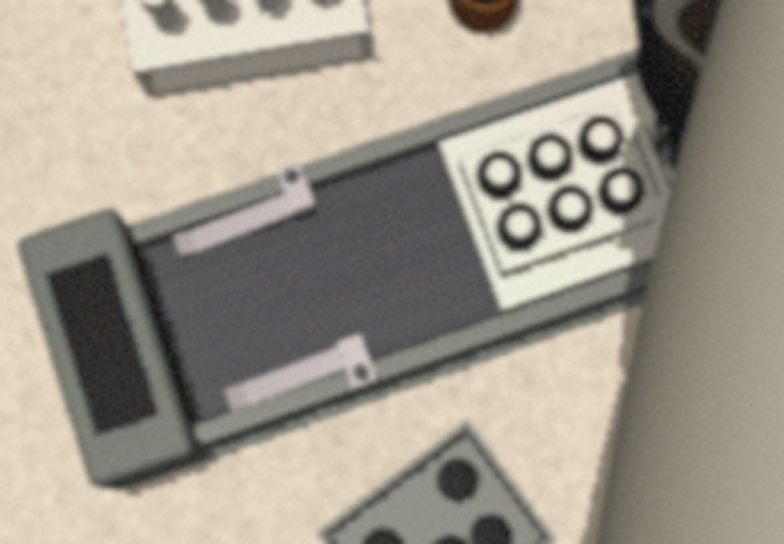

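The scene crop shows the fingertips at (182,140), above the tail strips and behind the block. The top crop shows the carrier unmoved. Next I descend to touch.

Call:
servo_tool --moves '[[[0,0,0.01,0,0,1,0],[0,0,0,0,0,1,0],[0,0,0,0,0,0.5,0],[0,0,0,0,0,0.5,0],[0,0,0,0,0,0.3,0]]]'

```text
time: 3.95
ee_pos: [0.6267, -0.1342, 0.0272]
tcp_rot: [179.7, 0.0, 108.8]
wrist_force: [-3.8, 1.2, 10.9]
opening: -0.0
```

```bash
python3 -c "
from h import *
tool([*(C0-.037*U),.025])"
```

```text
t 3.95 pos [ 0.6267 -0.1342  0.0272] rot [179.7013   0.01   108.8124] F [-3.8488  1.1878 10.9096] open -3.814701469733028e-05
dock xy mm [-117.6367   -2.0624]
shift cm [ 0.0645 -0.2072  0.2203] turn [0.0052 0.0002 0.0037]
```

Call:
servo_tool --moves '[[[0,0,0,0.4,-0.1,0.15,0],[0,0,0,0.5,-0.1,0.15,0],[0,0,0,0.5,0,0.1,0]]]'

```text
time: 4.2
ee_pos: [0.624, -0.1251, 0.0271]
tcp_rot: [179.3, 0.6, 108.7]
wrist_force: [1.5, -4.7, 9.8]
opening: 0.0001
```

```bash
python3 -c "
from h import *
tool([*(C0-.037*U),.025])"
```

```text
t 4.2 pos [ 0.624  -0.1251  0.0271] rot [179.2771   0.5541 108.6774] F [ 1.5014 -4.6816  9.8159] open 0.00010851064443643704
dock xy mm [-108.1293   -2.4222]
shift cm [-0.8847 -0.2461  0.2114] turn [0.0126 0.0097 0.0014]
```

Call:
servo_tool --moves '[[[0.005,0.005,0,0.7,-0.1,0.2,0],[0.005,0.005,0,0.7,-0.1,0.2,0],[0.005,0.005,0,0.7,-0.1,0.2,0],[0.005,0.005,0,0.7,-0.1,0.2,0]]]'

```text
time: 4.53
ee_pos: [0.6178, -0.1042, 0.027]
tcp_rot: [179.6, 0.3, 108.5]
wrist_force: [1.1, -4.0, 10.0]
opening: -0.0
```

```bash
python3 -c "
from h import *
tool([*(C0-.037*U),.025])"
```

```text
t 4.5333 pos [ 0.6178 -0.1042  0.027 ] rot [179.6044   0.2749 108.4989] F [ 1.0568 -3.9713  9.9752] open -1.0885073680656953e-06
dock xy mm [-86.3743  -3.2198]
shift cm [-3.0621 -0.3181  0.2173] turn [ 0.0069  0.0048 -0.0017]
```

Call:
servo_tool --moves '[[[0.005,0.005,0,0.7,-0.2,0.25,0],[0.005,0.005,0,0.7,-0.2,0.25,0],[0.005,0.005,0,0.7,-0.2,0.25,0]]]'

```text
time: 4.78
ee_pos: [0.6109, -0.0891, 0.0259]
tcp_rot: [179.8, 0.1, 108.4]
wrist_force: [1.8, -4.7, 10.1]
opening: 0.0003
```

```bash
cat > look.py <<'E'
from h import *
import cv2,sys
k=sys.argv[1]
tool([*(C0-.037*U),.025])
for n,(x,y) in OFF.items():
    if n in sys.argv[2:]:
        im=imaging.camera(n); c=im[y:y+170,x:x+245]
        cv2.imwrite(f"pics/{n}{k}c.png",cv2.convertScaleAbs(cv2.resize(c,None,fx=3.2,fy=3.2,interpolation=cv2.INTER_CUBIC),alpha=1.8,beta=15))
E
python3 look.py 2 scene
```

```text
t 4.7833 pos [ 0.6109 -0.0891  0.0259] rot [179.7866   0.0571 108.3845] F [ 1.7748 -4.7177 10.1393] open 0.00027151670087425156
dock xy mm [-69.8151  -1.5545]
shift cm [-4.7189 -0.138   0.0916] turn [ 0.0037  0.001  -0.0038]
```

View pics/scene2c.png

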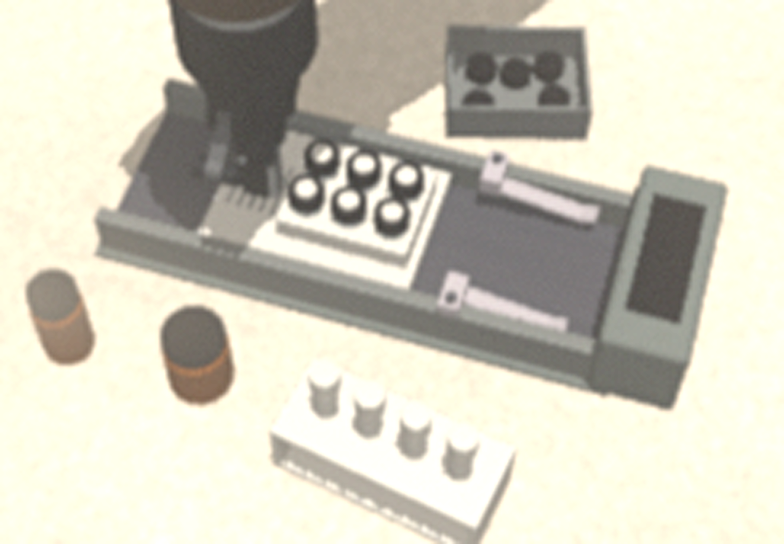

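The carrier is sunk below the walls, square, and has moved forward. Its front edge runs from (450,172) to (412,285), just short of the lip blocks. I'll continue.

Call:
servo_tool --moves '[[[0,0,0,0.7,-0.15,0.22,0],[0,0,0,0.7,-0.15,0.22,0],[0.003,0,0,0.7,-0.15,0.25,0],[0.003,0,0,0.7,-0.15,0.25,0]]]'

```text
time: 5.17
ee_pos: [0.6037, -0.068, 0.0249]
tcp_rot: [179.2, 0.9, 108.2]
wrist_force: [1.0, -3.6, 11.8]
opening: 0.0
```

```bash
python3 look.py 3 scene
```

```text
t 5.1667 pos [ 0.6037 -0.068   0.0249] rot [179.1906   0.912  108.2019] F [ 0.9893 -3.5679 11.7802] open 4.6609840876553555e-05
dock xy mm [-47.533   -1.4388]
shift cm [-6.9467 -0.0971  0.1036] turn [ 0.0141  0.016  -0.0068]
```

View pics/scene3c.png

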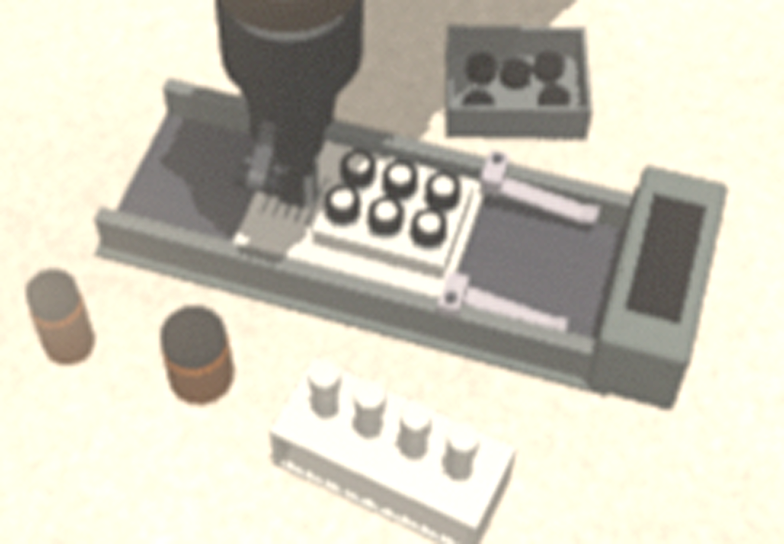

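The nose is now level with the lip blocks and the carrier is about 9 mm down.

Call:
servo_tool --moves '[[[0.007,0.008,0,0.7,-0.1,0.22,0],[0.007,0.008,0,0.7,-0.1,0.22,0],[0.003,0.003,0,0.7,-0.1,0.25,0],[0.003,0.003,0,0.7,-0.1,0.25,0]]]'

```text
time: 5.55
ee_pos: [0.5984, -0.046, 0.0242]
tcp_rot: [179.4, 0.5, 108.1]
wrist_force: [1.7, -5.6, 10.6]
opening: 0.0
```

```bash
python3 look.py 4 scene
```

```text
t 5.55 pos [ 0.5984 -0.046   0.0242] rot [179.4105   0.4949 108.0519] F [ 1.6632 -5.5985 10.5918] open 7.276924962982864e-06
dock xy mm [-24.9986  -3.4069]
shift cm [-9.2033 -0.2527 -0.0004] turn [ 0.0102  0.0087 -0.0095]
```

View pics/scene4c.png

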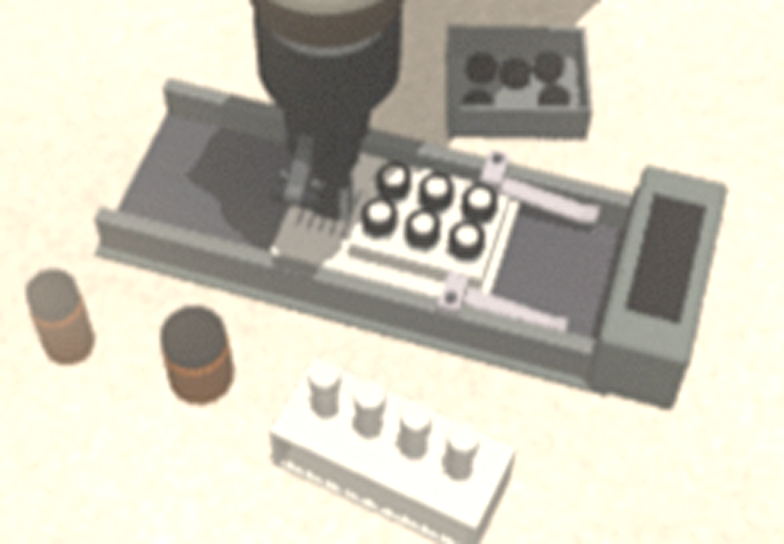

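The nose is past the lip blocks and under the leaf springs. I'll continue.

Call:
servo_tool --moves '[[[0.007,0.007,0.005,0.7,-0.25,0.22,0],[0.005,0.005,0.005,0.7,-0.25,0.22,0],[0.005,0.005,0,0.7,-0.2,0.22,0],[0.003,0.003,0,0.7,-0.15,0.22,0]]]'

```text
time: 5.93
ee_pos: [0.5897, -0.0251, 0.0243]
tcp_rot: [179.5, 0.2, 107.3]
wrist_force: [1.8, -5.6, 11.9]
opening: -0.0001
```

```bash
python3 look.py 5
```

```text
t 5.9333 pos [ 0.5897 -0.0251  0.0243] rot [179.5396   0.1508 107.2967] F [ 1.826  -5.6308 11.9284] open -5.09490174854163e-05
dock xy mm [-2.3856 -1.843 ]
shift cm [-11.4628   0.0768  -0.0432] turn [ 0.008   0.0027 -0.0227]
```

Call:
servo_tool --moves '[[[0.005,0.003,-0.01,0.7,-0.2,0.22,0],[0.005,0.003,-0.01,0.7,-0.2,0.22,0],[0.005,0.003,-0.01,0.7,-0.2,0.22,0],[0.003,0.003,0,0.7,-0.2,0.22,0]]]'

```text
time: 6.27
ee_pos: [0.5816, -0.0052, 0.024]
tcp_rot: [179.6, 0.4, 108.9]
wrist_force: [3.0, -6.3, 12.6]
opening: 0.0
```

```bash
python3 look.py 6 scene
```

```text
t 6.2667 pos [ 0.5816 -0.0052  0.024 ] rot [179.5746   0.4114 108.8692] F [ 3.006  -6.349  12.5952] open 3.848066653126345e-05
dock xy mm [19.0212 -0.5516]
shift cm [-13.6021  -0.1191  -0.0003] turn [0.0074 0.0072 0.0047]
```

View pics/scene6c.png

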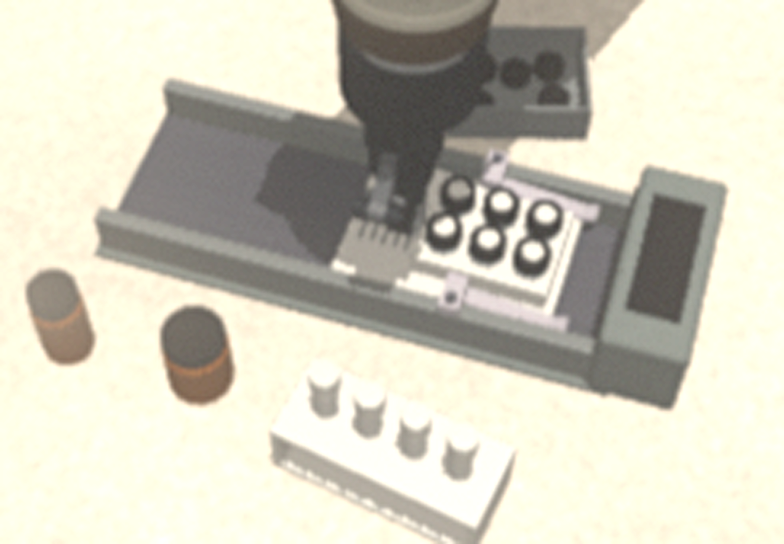

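The carrier is square under the springs, with its front edge at about (580,225) and around 35 mm to go.

Call:
servo_tool --moves '[[[0.005,0.003,0,0.7,-0.15,0.22,0],[0.005,0.003,0,0.7,-0.15,0.22,0],[0.003,0.003,0,0.7,-0.15,0.22,0],[0.003,0.003,0,0.6,-0.15,0.22,0]]]'

```text
time: 6.65
ee_pos: [0.5756, 0.0141, 0.024]
tcp_rot: [179.5, 0.7, 108.6]
wrist_force: [2.7, -7.6, 12.8]
opening: 0.0001
```

```bash
python3 look.py 7
```

```text
t 6.65 pos [0.5756 0.0141 0.024 ] rot [179.4693   0.697  108.592 ] F [ 2.6756 -7.641  12.8264] open 0.0001191883584593917
dock xy mm [39.2126 -0.9365]
shift cm [-15.6213  -0.0923   0.0901] turn [ 0.0093  0.0122 -0.0001]
```

Call:
servo_tool --moves '[[[0.005,0.006,0,0.6,-0.1,0.22,0],[0.005,0.003,0,0.6,-0.1,0.22,0],[0.003,0.003,0,0.6,-0.1,0.22,0]]]'

```text
time: 6.9
ee_pos: [0.5743, 0.0247, 0.0242]
tcp_rot: [179.4, 1.0, 108.3]
wrist_force: [8.3, -37.3, 6.2]
opening: -0.0002
```

```bash
python3 look.py 8 scene
```

```text
t 6.9 pos [0.5743 0.0247 0.0242] rot [179.4189   1.0109 108.3263] F [  8.3343 -37.2507   6.2204] open -0.00024031873747802057
dock xy mm [49.6978 -3.1187]
shift cm [-16.6699  -0.2344   0.2137] turn [ 0.0101  0.0177 -0.0047]
```

View pics/scene8c.png

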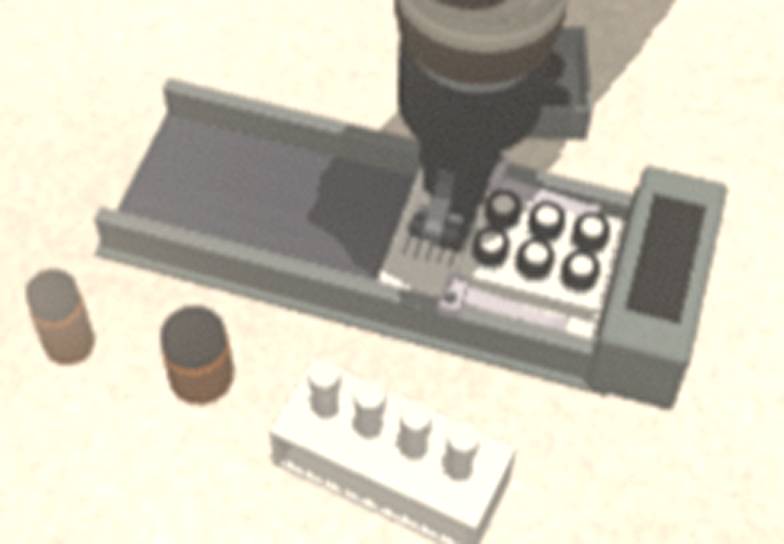

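The push force rose to 37 N at dock x = 49.7 mm (49 was expected), so the carrier is against the stop. I'll relax the push, then lift straight up.

Call:
servo_tool --moves '[[[0,0,0,0,0,0.1,0],[0,0,0,0,0,-0.3,0],[0,0,0,0,0,-0.6,0],[0,0,0,-0.1,0,-1,0],[0,0,0,-0.2,0,-1.5,0],[0,0,0,-0.3,0,-2,0],[0,0,0,0,0,-3,0],[0,0,0,0,0,-3,0],[0,0,0,0,0,0,0]]]'

```text
time: 7.7
ee_pos: [0.5736, 0.0192, 0.1448]
tcp_rot: [179.4, 1.2, 108.3]
wrist_force: [0.6, 0.5, 0.1]
opening: -0.0001
```

```bash
python3 look.py 9 scene
```

```text
t 7.7 pos [0.5736 0.0192 0.1448] rot [179.4219   1.1634 108.2672] F [0.6136 0.4969 0.1152] open -9.0907768329528e-05
dock xy mm [44.6542 -0.7377]
shift cm [-15.919   -0.104   12.3038] turn [ 0.01    0.0203 -0.0057]
```

View pics/scene9c.png

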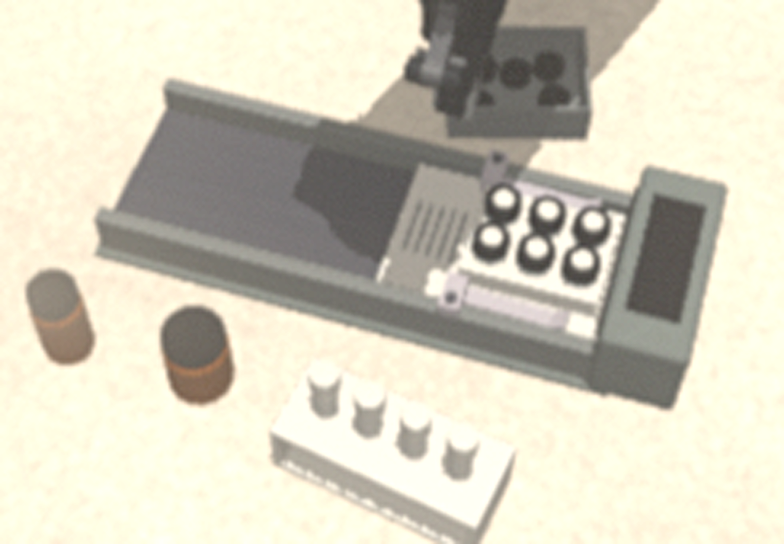

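The carrier stayed home under the springs when released. I'll move the arm well clear and check from the top camera.

Call:
servo_tool --moves '[[[0,0,0,0,0,-3,0],[0,0,0,0,0,-3,0],[0,0,0,-2,-2,0,0],[0,0,0,-3,-3,0,0],[0,0,0,-3,-3,0,0],[0,0,0,-3,-3,0,0],[0,0,0,-3,-3,0,0],[0,0,0,-3,-3,0,0],[0,0,0,-3,-3,0,0],[0,0,0,-2,-2,0,0],[0,0,0,0,0,0,0]]]'

```text
time: 8.67
ee_pos: [0.4291, -0.2593, 0.2018]
tcp_rot: [179.9, 1.0, 108.8]
wrist_force: [0.0, 0.7, -1.3]
opening: 0.0004
```

```bash
python3 look.py 10 top scene
```

```text
t 8.6667 pos [ 0.4291 -0.2593  0.2018] rot [179.9426   0.9617 108.7688] F [ 0.0441  0.6932 -1.3004] open 0.00035929508160767654
dock xy mm [-173.1891  225.0817]
shift cm [ 5.8485 22.507  17.604 ] turn [0.001  0.0168 0.003 ]
```

View pics/top10c.png

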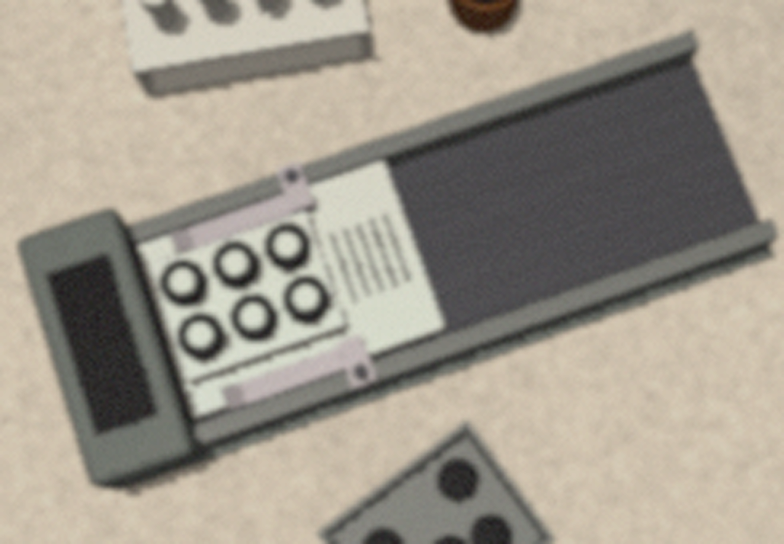

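View pics/scene10c.png

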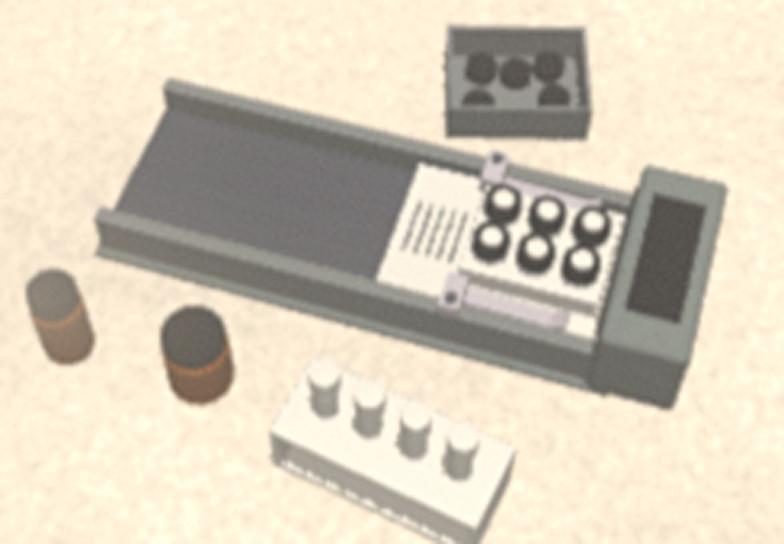

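```bash
python3 - <<'E'
from h import *
r=(cr("top",388,160,.0295)+cr("top",443,328,.0295))/2; r2=(cr("scene",418,165,.0295)+cr("scene",378,278,.0295))/2
hs=np.array([.5427,.1166])
for q in (r,r2): print((hs-q[:2])@U, ((q[:2]-hs)@V), "moved", (q[:2]-(C0-.065*U))@U)
E
```

```text
0.13268803403115373 0.0006841435228855594 moved 0.15916754049977977
0.1309656440741704 8.656729620361292e-05 moved 0.1608899304567631
```

```bash
python3 -c "
from workcell import bot
print(bot.job_done())"
```

```text
the job is handed in; nothing more can be done
None
```

I pressed the carrier's tail down with shut fingertips, slid it under the lip blocks and leaf springs to the end stop, then let go and moved clear. I handed the job in at about 8.7 s; no verdict is reported.

- **Pressing:** the carrier was about 7 to 10 mm down throughout the slide. The fingers pressed with 10 to 13 N while the nose went under the springs.
- **Home:** the push force rose to about 37 N at the stop, with the fingertips at dock x = 49.7 mm (49 mm expected).
- **After release:** pictures from both cameras show the carrier under the lip blocks and springs, and it looks square. Its rear edge is 131 mm (scene camera) and 133 mm (top camera) from the stop face. For a 130 mm slab that leaves a 1 to 3 mm nose gap, inside the 5 mm allowed. The 2 mm difference between cameras is about the calibration error.
- **Side offset:** under 1 mm.
- **Loose items:** the vials, rack and tray look unmoved in the pictures; I did not measure them.
- **Wrist force:** it read about 1 N with the arm clear.

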